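# Slide the phone housing out over the end of the ledge

### The job

With the fingertips, push the thin phone housing plate slowly along the blue-topped ledge until about 3 cm of it sticks out past the ledge's end on the side where the open black tray stands, so that a technician can get at its edge. Only push it: it stays lying flat on the ledge, roughly in line with it and not hanging over the ledge's front, and is never lifted, tipped or flicked. Leave the tray, jar, battery and screwdriver where they are.

Things in the scene. Friction and masses are not known exactly. Their poses are not given: they have to be found in the camera images.
- plate: the phone housing: a thin flat aluminium plate with a grey inner face and a small black camera window near one short end, 150 long (its y) x 72 wide (its x) x 8 mm thick, about 0.14 kg, loose, lying flat on the ledge, near the middle of its length and roughly in line with it. Origin: centre of its underside; z up.
- ledge: fixed low ledge, a board on two feet, 360 long (its y) x 125 mm deep (its x), with a blue top 60 mm above the bench; both ends (y = +180 and -180 mm) are open. Along its far side (+x) runs an upright aluminium lip whose inner face is at x = +57.5 mm and whose top is 12 mm above the blue top; the front edge, nearest the robot, is at x = -62.5 mm. Origin: bench level, under its centre; z up. Yaw differs from run to run by up to about 0.3 rad.
- tray: empty open black plastic tray, 100 x 75 x 28 mm high, loose, on the bench a little beyond one end of the ledge (either end); it marks the end to push towards, and must not be moved. Origin: centre of its underside.
- jar: small round flux jar, 48 mm diameter x 50 mm high, loose, on the bench beyond the other end of the ledge; must not be moved. Origin: centre of its underside.
- battery: flat black phone battery, 95 (y) x 60 (x) x 6 mm, loose, on the bench in front of the ledge; must not be moved. Origin: centre of its underside.
- driver: screwdriver with a black handle, 150 mm long, lying on the bench behind the ledge's lip and roughly along it; must not be moved. Its x runs along it, handle to -x.
Mind the look-alikes: they are no part of the job. What is meant by the plate is not brown or red, and is the larger of those in its own colour.

How it is judged:
At the end, for the whole second after the job is handed in: the plate lies flat and still on the ledge, 18 to 45 mm of its length past the end on the tray's side, within 14 degrees of the ledge's direction and not more than a few mm over the front edge (((y of tray in the frame of ledge above 0 m and y of plate in the frame of ledge between 0.123 and 0.15 m) or (y of tray in the frame of ledge below 0 m and y of plate in the frame of ledge between -0.15 and -0.123 m)) and x of plate in the frame of ledge between -0.032 and 0.03 m and z of plate in the frame of ledge between 0.057 and 0.064 m and angle between plate's own z axis and vertical below 0.05 rad and angle between the y axis of plate and the y axis of ledge, either way round below 0.25 rad and linear speed of plate below 0.02 m/s); the robot touches nothing.
It fails at once if the plate is lifted (more than 8 mm above the ledge) or falls off it (z of plate in the frame of ledge above 0.068 m or z of plate in the frame of ledge below 0.045 m).
It fails at once if the plate is tipped by more than 0.15 rad (angle between plate's own z axis and vertical above 0.15 rad).
It fails at once if the plate is flicked (faster than 0.3 m/s) (linear speed of plate above 0.3 m/s).
It fails at once if the tray, jar, battery or screwdriver is moved by more than 15 mm (distance of any of tray, jar, battery, driver from where it was at the start of the episode above 0.015 m).
It also fails if it takes over 38 s, if anything falls off the work surface, if the arm or the gripper's body presses on something with over 40 N, if the wrist force passes 120 N, or if a joint passes its speed limit or range.

### The arm

A 6-joint arm with a two-finger parallel gripper is mounted at the origin on the work surface. World frame = base frame: x ahead of the robot, y to its left, z up, the work surface at z = 0. Lengths are in m, angles in rad, forces in N, time in s.
With the tool pointing down it reaches from about 0.275 to 0.875 m from the base axis. Payload 12.5 kg.
Tool frame: the origin (TCP) lies on the centre line of the jaws, within the pads' length; the fingertips stand r.finger_overhang ahead of it and the grasp point (between the pads) lies 3 mm ahead of it (r.finger_overhang is the distance from the TCP to the fingertips, in m); z points along the fingers, y is the line along which they close (so a half turn about z gives the same grasp; the last joint's range is limited). The gripper opens to 85 mm and grips with 20 to 120 N. Pads are 22 mm wide; open, the fingers measure 114 mm over their backs; the gripper's body (76 mm by 85 mm) begins 54 mm behind the grasp point. The pads swing forward as they close: fully open they stand 13 mm farther back than shut.
Start: joints at [-1.192, 0.351, 1.652, -0, 1.139, -0.085], TCP at [0.246, -0.492, 0.253] pointing down, gripper open.
Joint ranges: [-2.75, 2.75], [-0.79, 2.1], [0.01, 2.65], [-1.57, 4.71], [0.07, 3.14], [-2.87, 2.87]. Speed limits (rad/s): [2.22, 2.22, 2.79, 3.14, 3.14, 3.14].

### API

Orientations are given as a unit quaternion [x, y, z, w].
In Python, from cell import r, optics gives the robot as it stands. The module is installed in compiled form; this text tells all that it offers. Calls block until the motion is done:
- r.move_to(position, orientation): joint-space move of the TCP to a pose.
- r.move_linear(position, rot=None, vel=0.15): straight line of the TCP; rot=None keeps the orientation; vel is the mean speed in m/s.
- r.set_joints(angles): joint-space move.
- r.set_gripper(opening, squeeze=None): opening from 0.0 (shut) to 1.0 (fully open); squeeze is the grip in N (None keeps the last); returns when the fingers have stopped.
- r.sleep(seconds).
- r.inverse_kinematics(position, orientation): joint angles nearest the present ones, or None.
- optics.get_image(name): name is "scene" or "side" or "wrist"; returns a dict with "pixels" (480x640x3 uint8, red, green, blue), "depth" (480x640 float32, m along the optical axis (not along the pixel's ray), 0 where there is no reading), "fx", "fy", "cx", "cy" (pixels), "D" ([k1, k2, p1, p2, k3] as OpenCV has them; the pictures are not rectified), "camera_from_world" (4x4, takes a point from world to camera coordinates); the wrist camera has in their place "mount" (4x4, takes a point from camera to tool coordinates, whose origin is the TCP and whose axes are the flange's). Camera axes: x right, y down, z forward; pixel columns grow to the right and rows downward; lengths in m; the calibration is good to about 2 mm. A picture is of the moment at which its call begins: read the wrist's pose just before it.
A pose or a line that the arm cannot do raises r.PlanningError and nothing moves.
- r.hand_in(): hands the job in; it is judged then, once.
Readings, each from a call of its own:
- r.current_t(): time.
- r.current_q(): joint angles.
- r.current_qvel(): joint speeds.
- r.current_effort(): joint torques, N m.
- r.current_tool_pos(): TCP position.
- r.current_ee_rot(): TCP orientation.
- r.current_contact_force(): force on the tool from outside, world axes, zero at the start.
- r.current_torque(): the same for the moment, N m.
- r.current_opening(): opening from 0.0 (shut) to 1.0 (fully open).
- r.current_finger_force(): force on a finger pad.
Only numpy, scipy, OpenCV 4.12 (cv2) and the standard library are available. Lean on these libraries where they do the work, as an engineer would, in place of code of your own. Each camera call takes 0.05 s, during which the arm holds its last target. There are 200 camera calls.

## Working session

There is one attempt and no reset: what is moved stays moved. The work goes in short steps, each a Python script; the robot and the scene stay as the last script left them, time stands still between calls to the robot, and variables do not carry over. Pictures are saved under pics/ and viewed, at most 10 in all, crops included, and the job is handed in when it is done.

```bash
mkdir -p pics; python3 - <<'E'
from cell import r,optics
import cv2,numpy as np,pickle
d={}
for n in("scene","side"):
    i=optics.get_image(n); d[n]=i
    cv2.imwrite(f"pics/{n}0.png",i["pixels"][:,:,::-1])
pickle.dump(d,open("d0.pkl","wb"))
print(r.current_t(),r.finger_overhang,r.current_ee_rot())
E
```

```text
0.1 0.022 [ 9.73236019e-01  2.29807216e-01 -8.76613821e-05 -5.35954221e-04]
```

View pics/scene0.png

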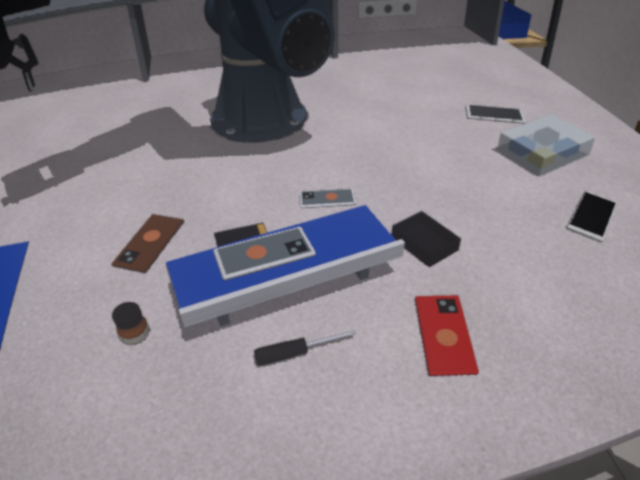

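View pics/side0.png

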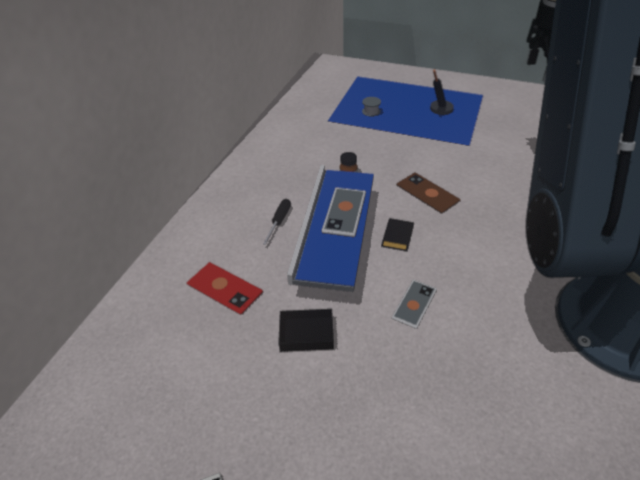

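The plate could be the grey item on the ledge (scene 265,252), the smaller grey one on the bench (328,198), the brown one (148,243) or the red one (446,335). The one on the ledge is grey, is the larger of the two greys and lies on the blue top, so it fits. I'll confirm with a crop and measure it.

```bash
cat > h.py <<'E'
import cv2,numpy as np
def cloud(i):
    K=np.array([[i["fx"],0,i["cx"]],[0,i["fy"],i["cy"]],[0,0,1]])
    v,u=np.mgrid[:480,:640]
    n=cv2.undistortPoints(np.stack([u,v],-1).reshape(-1,1,2).astype(float),K,np.array(i["D"])).reshape(480,640,2)
    z=i["depth"]; P=np.dstack([n[...,0]*z,n[...,1]*z,z,np.ones_like(z)])
    W=P@np.linalg.inv(i["camera_from_world"]).T
    W[z==0]=np.nan
    return W[...,:3]
def rect(xy):
    (c,s,a)=cv2.minAreaRect(xy.astype(np.float32)*1000); b=cv2.boxPoints((c,s,a))
    e=[b[1]-b[0],b[2]-b[1]]; e=max(e,key=np.linalg.norm); e=e*np.sign(e[1])
    return np.array(c)/1000,sorted(s),np.arctan2(-e[0],e[1])   # yaw of long axis as y
def ledge_plate(i):
    W=cloud(i); hsv=cv2.cvtColor(i["pixels"],cv2.COLOR_RGB2HSV)
    z=W[...,2]
    blue=((hsv[...,0]>105)&(hsv[...,0]<130)&(hsv[...,1]>150)&(z>.045)&(z<.075)).astype(np.uint8)
    n,l,s,_=cv2.connectedComponentsWithStats(blue); k=1+np.argmax(s[1:,4]); m=l==k
    L=rect(W[m][:,:2])
    hull=cv2.convexHull(np.argwhere(m)[:,::-1].astype(np.int32)); f=np.zeros((480,640),np.uint8); cv2.fillConvexPoly(f,hull,1)
    f=cv2.erode(f,np.ones((5,5)))
    g=((f>0)&(hsv[...,1]<150)&~m).astype(np.uint8); n,l,s,_=cv2.connectedComponentsWithStats(g); p=l==1+np.argmax(s[1:,4])
    return L,rect(W[p][:,:2]),np.median(W[m][:,2]),np.median(W[p][:,2]),W
E
python3 - <<'E'
import pickle,cv2,numpy as np
from h import *
d=pickle.load(open("d0.pkl","rb"))
for n in d:
    L,P,zl,zp,W=ledge_plate(d[n]); print(n,"ledge",L,zl,"plate",P,zp)
    c=L[0];y=L[2]; R=np.array([[np.cos(y),-np.sin(y)],[np.sin(y),np.cos(y)]])
    print(" plate in blue-centre frame",(P[0]-c)@R, P[2]-y)
    for nm,(u,v) in dict(scene=dict(tray=(425,240),jar=(127,308),batt=(240,236),grey2=(328,198),hand=(280,350),tip=(350,334)),side=dict(tray=(306,330),jar=(348,157),batt=(398,234),grey2=(414,304),hand=(284,207),tip=(267,243)))[n].items(): 
        w=W[v,u]; print("  ",nm,w.round(3),((w[:2]-c)@R).round(3))
a=d["scene"]["pixels"][170:340,100:480,::-1]
cv2.imwrite("pics/crop.png",cv2.resize(a,None,fx=2,fy=2,interpolation=2))
E
```

```text
scene ledge (array([ 0.59157471, -0.04171445]), [106.46951293945312, 355.4774169921875], np.float32(0.17568311)) 0.05867858294907302 plate (array([ 0.58727264, -0.07031956]), [79.34809875488281, 154.90692138671875], np.float32(0.14516442)) nan
 plate in blue-centre frame [-0.00923547 -0.02741289] -0.030518696
   tray [0.566 0.221 0.002] [0.02  0.263]
   jar [ 0.644 -0.289  0.047] [ 0.009 -0.253]
   batt [ 0.471 -0.102  0.004] [-0.129 -0.038]
   grey2 [0.398 0.083 0.004] [-0.168  0.157]
   hand [ 0.755 -0.079  0.022] [ 0.155 -0.065]
   tip [0.747 0.026 0.015] [0.165 0.04 ]
side ledge (array([ 0.59482733, -0.04200232]), [114.07992553710938, 356.81781005859375], np.float32(0.17253874)) 0.059894386599940674 plate (array([ 0.59360608, -0.07959459]), [77.85755920410156, 167.86273193359375], np.float32(0.14766377)) nan
 plate in blue-centre frame [-0.00765711 -0.03682443] -0.02487497
   tray [0.573 0.212 0.005] [0.022 0.254]
   jar [ 0.653 -0.287  0.05 ] [ 0.015 -0.251]
   batt [ 0.472 -0.098  0.006] [-0.131 -0.034]
   grey2 [0.393 0.087 0.006] [-0.177  0.161]
   hand [ 0.745 -0.086  0.022] [ 0.141 -0.069]
   tip [0.744 0.018 0.001] [0.157 0.033]
```

View pics/crop.png

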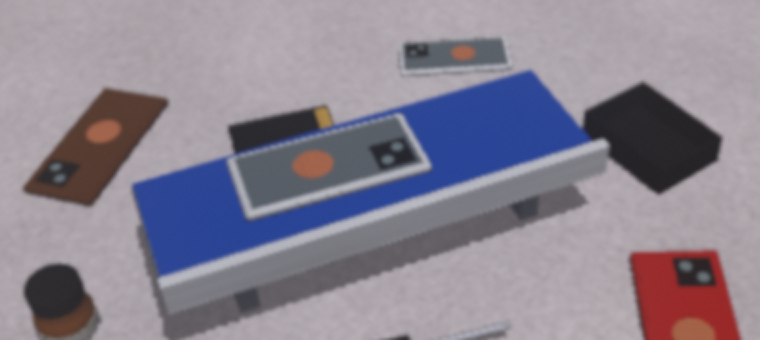

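The crop confirms it. The grey plate on the ledge has its camera window towards the tray, and the tray is on the ledge's +y side. There are no depth readings on the plate itself, so I'll get its edges by intersecting rays with its top plane (z=0.068).

```bash
cat >> h.py <<'E'
def onplane(i,uv,h):
    K=np.array([[i["fx"],0,i["cx"]],[0,i["fy"],i["cy"]],[0,0,1]])
    n=cv2.undistortPoints(np.asarray(uv,float).reshape(-1,1,2),K,np.array(i["D"])).reshape(-1,2)
    T=np.linalg.inv(i["camera_from_world"]); d=np.c_[n,np.ones(len(n))]@T[:3,:3].T; o=T[:3,3]
    return (o+d*((h-o[2])/d[:,2])[:,None])[:,:2]
def plate_rect(i,L):
    # plate = non-blue pixels which, on plane z=.068, lie inside the ledge away from lip/edges (extended past +y end)
    v,u=np.mgrid[:480,:640]; uv=np.stack([u,v],-1).reshape(-1,2)
    y=L[2]; R=np.array([[np.cos(y),-np.sin(y)],[np.sin(y),np.cos(y)]])
    q=(onplane(i,uv,.068)-L[0])@R
    hsv=cv2.cvtColor(i["pixels"],cv2.COLOR_RGB2HSV).reshape(-1,3)
    m=(abs(q[:,0]+.003)<.052)&(abs(q[:,1])<.17)&~((hsv[:,0]>105)&(hsv[:,0]<130)&(hsv[:,1]>150))
    n,l,s,_=cv2.connectedComponentsWithStats(m.reshape(480,640).astype(np.uint8)); m=(l==1+np.argmax(s[1:,4])).ravel()
    return rect(q[m])
E
python3 - <<'E'
import pickle
from h import *
from cell import r
from scipy.spatial.transform import Rotation as Ro
d=pickle.load(open("d0.pkl","rb"))
yaw=.174; R=np.array([[np.cos(yaw),-np.sin(yaw)],[np.sin(yaw),np.cos(yaw)]])
c=np.array([.5945,-.042])+R@[.0025,0]
for n in d: print(n,plate_rect(d[n],(c,0,yaw)))
for s in(1,-1):
    x=np.r_[R[:,0]*s,0]; z=np.array([0,0,-1.]); M=np.c_[np.cross(x,z),x,z]; q=Ro.from_matrix(M).as_quat()
    for yy in(-.145,.06): print(s,q,r.inverse_kinematics(list(c+R@[-.008,yy])+[.09],q))
print(c)
E
```

```text
scene (array([-0.00916135,  0.00016844]), [91.66869354248047, 339.446533203125], np.float32(3.4815297e-05))
side (array([-0.0109837 , -0.02697643]), [76.29300689697266, 161.3951873779297], np.float32(-0.04013771))
1 [0.64299171 0.76587314 0.         0.        ] [-3.66237674e-01  7.04866769e-01  1.51476979e+00 -4.44089210e-16
  9.21956090e-01 -5.40237674e-01]
1 [0.64299171 0.76587314 0.         0.        ] [-5.25222551e-02  6.12813171e-01  1.69517756e+00 -4.44089210e-16
  8.33601927e-01 -2.26522255e-01]
-1 [ 0.76587314 -0.64299171  0.          0.        ] [-3.66237674e-01  7.04866769e-01  1.51476979e+00 -4.44089210e-16
  9.21956090e-01  2.60135498e+00]
-1 [ 0.76587314 -0.64299171  0.          0.        ] None
[ 0.59696225 -0.04156719]
```

```bash
cat > g.py <<'E'
from h import *
from cell import r,optics
yaw=.174; R=np.array([[np.cos(yaw),-np.sin(yaw)],[np.sin(yaw),np.cos(yaw)]]); c=np.array([.597,-.0415])
Q=[0.64299171,0.76587314,0,0]
def W(x,y,z): return list(c+R@[x,y])+[z]
def tool(): p=np.array(r.current_tool_pos()); return np.r_[(p[:2]-c)@R,p[2]].round(4)
E
python3 - <<'E'
from g import *
r.set_gripper(.45)
r.move_to(W(-.009,-.148,.16),Q)
r.move_linear(W(-.009,-.148,.1),vel=.1)
f0=np.array(r.current_contact_force()); z=.1
while z>.07:
    z-=.002 if z>.09 else .001; r.move_linear(W(-.009,-.148,z),vel=.02)
    f=np.array(r.current_contact_force())-f0
    if f[2]>2: break
print(z,f,tool(),r.current_opening(),r.current_t())
r.move_linear(W(-.009,-.148,z+.003),vel=.02)
print(np.array(r.current_contact_force())-f0,tool())
for n in("wrist","side"): cv2.imwrite(f"pics/{n}1.png",optics.get_image(n)["pixels"][:,:,::-1])
E
python3 -c "
import cv2,numpy as np
a=cv2.imread('pics/wrist1.png');b=cv2.imread('pics/side1.png')[140:320,230:470]
cv2.imwrite('pics/c1.png',np.hstack([cv2.resize(a,(400,300)),cv2.resize(b,(400,300))]))"
```

```text
0.07999999999999999 [-3.34991641  1.49031002  8.21727075] [-0.0089 -0.148   0.0808] 0.45203693218004576 6.8917
[-0.80474095  0.00567618 -0.31862855] [-0.0089 -0.148   0.0831]
```

View pics/c1.png

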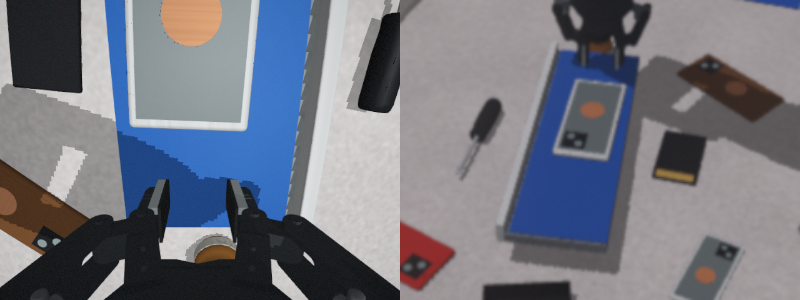

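The fingertips touched the ledge and now sit about 2.3 mm above it, both behind the plate's near short edge (wrist view, edge around row 125). Next I'll push most of the way and measure again.

```bash
python3 - <<'E'
from g import *
z=r.current_tool_pos()[2]
for y in(-.12,-.08,-.04,0,.03):
    r.move_linear(W(-.009,y,z),vel=.05); print(tool(),np.round(r.current_contact_force(),1))
print(r.current_t())
for n in("wrist","side"):
    i=optics.get_image(n); cv2.imwrite(f"pics/{n}2.png",i["pixels"][:,:,::-1])
import pickle; pickle.dump(i,open("s2.pkl","wb"))
a=cv2.imread('pics/wrist2.png');b=cv2.imread('pics/side2.png')[140:320,230:470]
cv2.imwrite('pics/c2.png',np.hstack([cv2.resize(a,(400,300)),cv2.resize(b,(400,300))]))
E
```

```text
[-0.0089 -0.12    0.083 ] [ 0.6  0.8 -0.2]
[-0.009  -0.0801  0.0829] [-0.9  0.6 -0.4]
[-0.009  -0.0401  0.0829] [ 0.9 -0.1  0.3]
[-0.009  -0.0001  0.0829] [ 0.2  0.2 -0.5]
[-0.009   0.0301  0.0829] [ 0.4  0.  -1.4]
11.6
```

View pics/c2.png

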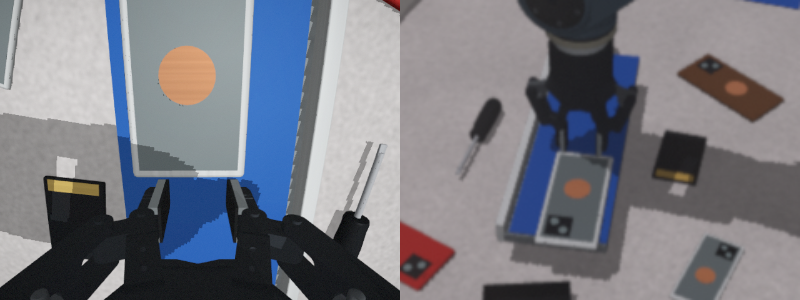

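The plate is straight and flush against both fingertips. By the pad geometry it sticks out about 11 mm so far. I'll push 20 mm more, back off, rise and measure.

```bash
python3 - <<'E'
from g import *
z=r.current_tool_pos()[2]
r.move_linear(W(-.009,.050,z),vel=.03); r.sleep(.3)
i=optics.get_image("side")
r.move_linear(W(-.009,.025,z),vel=.05)
r.move_linear(W(-.009,.01,.2),vel=.12)
r.move_linear(W(-.009,-.12,.2),vel=.2)
p=r.current_tool_pos();
i=optics.get_image("side"); s=optics.get_image("scene")
import pickle; pickle.dump((i,s),open("s3.pkl","wb"))
print(r.current_t())
o=[]
for n,j,(x,y) in(("side",i,(230,200)),("scene",s,(230,170))): o.append(cv2.resize(j["pixels"][y:y+150,x:x+200,::-1],(400,300)))
cv2.imwrite("pics/c3.png",np.vstack(o))
E
```

```text
15.55
```

View pics/c3.png

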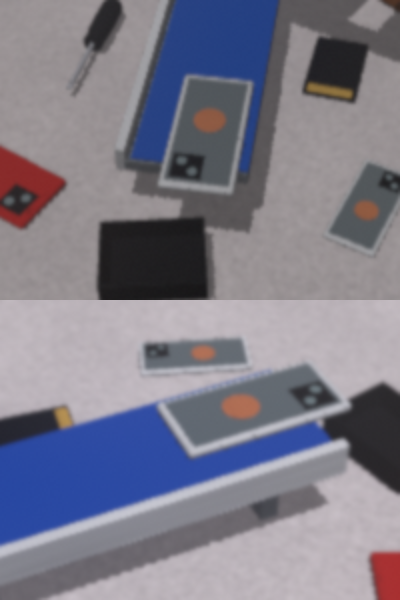

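```bash
python3 - <<'E'
from g import *
import pickle
i,s=pickle.load(open("s3.pkl","rb"))
f=lambda j,p,o,h:((onplane(j,np.array(p)/2+o,h)-c)@R).round(4)
a=f(i,[(187,76),(252,81),(234,189),(161,184)],(230,200),.068);print(a,a.mean(0))
print("end",f(i,[(248,178),(130,159)],(230,200),.06))
a=f(s,[(160,103),(191,153),(350,107),(310,64)],(230,170),.068);print(a,a.mean(0))
print("lip end",f(s,[(348,145)],(230,170),.072))
E
```

```text
[[ 0.0181  0.0663]
 [-0.0494  0.0638]
 [-0.0514  0.2078]
 [ 0.0168  0.212 ]] [-0.016475  0.137475]
end [[-0.0617  0.186 ]
 [ 0.0541  0.1795]]
[[-0.0449  0.0657]
 [ 0.0238  0.0632]
 [ 0.0266  0.2074]
 [-0.0401  0.2068]] [-0.00865   0.135775]
lip end [[0.0715 0.1781]]
```

Both views put the plate's centre at y ≈ 0.136–0.137, where 0.123–0.150 is allowed. x is about −0.012, it is aligned with the ledge, and the tool is clear.

```bash
python3 -c "
from cell import r
print(r.hand_in(), r.current_t())"
```

```text
the job is handed in; nothing more can be done
the job is handed in; nothing more can be done
```

I pushed the plate along the ledge until about 3 cm sticks out past its tray-side end (measured in two camera views); it lies flat and in line, I backed the arm clear without touching the other items, and I handed the job in at about 16 s; the hand-in returned no verdict.

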